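Fetch the stamp from behind the supplies

ROBOT

A 6-joint arm with a two-finger parallel gripper is mounted at the origin on the work surface. World frame = base frame: x ahead of the robot, y to its left, z up, the work surface at z = 0. Lengths are in m, angles in rad, forces in N, time in s.
With the tool pointing down it reaches from about 0.3 to 0.825 m from the base axis. Payload 5.4 kg.
Tool frame: the origin (TCP) lies at the very end of the fingers, on their centre line; the grasp point (between the pads) lies 19 mm behind it; z points along the fingers, x is the direction in which the jaws open and shut, and the axes are right-handed (so a half turn about z gives the same grasp; the last joint's range is limited). The gripper opens to 92 mm and grips with 3 to 60 N. Pads are 20 mm wide; open, the fingers measure 128 mm over their backs; the gripper's body (75 mm by 189 mm) begins 69 mm behind the grasp point.
Start: joints at [-1.397, 0.158, 1.597, -0, 1.386, -0.21], TCP at [0.215, -0.533, 0.215] pointing down, gripper open.
Joint ranges: [-2.91, 2.91], [-0.94, 2.29], [0.18, 2.7], [-1.29, 4.43], [0.17, 2.64], [-3, 3]. Speed limits (rad/s): [2.57, 2.57, 3.14, 3.14, 3.14, 3.14].

INTERFACE

Orientations are given as a rotation vector (axis times angle).
In Python, from workcell import bot gives the robot as it stands. Calls block until the motion is done:
- bot.goto(position, orientation): joint-space move of the TCP to a pose.
- bot.line_to(position, rot=None, max_speed=0.15): straight line of the TCP; rot=None keeps the orientation; max_speed is the mean speed in m/s.
- bot.set_joints(angles): joint-space move.
- bot.set_gripper(opening, newtons=None): opening from 0.0 (shut) to 1.0 (fully open); newtons is the grip in N (None keeps the last); returns when the fingers have stopped.
- bot.hold(seconds).
- bot.inverse_kinematics(position, orientation): joint angles nearest the present ones, or None.
- bot.read_camera(name): name is "scene" or "top" or "wrist"; returns a dict with "pixels" (384x512x3 uint8, blue, green, red), "fx", "fy", "cx", "cy" (pixels), "R" (3x3) and "t" (3): a world point X has camera coordinates R X + t. Camera axes: x right, y down, z forward; pixel columns grow to the right and rows downward; lengths in m; the calibration is good to about 2 mm. A picture is of the moment at which its call begins. There is no depth.
A pose or a line that the arm cannot do raises bot.MotionError and nothing moves.
- bot.job_done(): hands the job in, once; it reports no verdict.
Readings, each from a call of its own:
- bot.current_clock(): time.
- bot.current_joints(): joint angles.
- bot.current_joint_vel(): joint speeds.
- bot.current_effort(): joint torques, N m.
- bot.current_ee_pos(): TCP position.
- bot.current_tool_rot(): TCP orientation.
- bot.current_contact_force(): force on the tool from outside, world axes, zero at the start.
- bot.current_ft_torque(): the same for the moment, N m.
- bot.current_opening(): opening from 0.0 (shut) to 1.0 (fully open).
Only numpy, scipy, OpenCV 4.12 (cv2) and the standard library are available. Lean on these libraries where they do the work, as an engineer would, in place of code of your own. Each camera call takes 0.05 s, during which the arm holds its last target.

TASK

At the nurses' desk, get out the wooden hand stamp that stands behind three supplies in the grey supply tray: first move the bottle, the canister and the carton all to the steel side tray and stand them there, then take the stamp and stand it in the middle of the ink pad, and only then put each of the three back upright on the very mat where it stood at the start, centred as it was and the carton square to the tray. Leave the label roll, the mug and the spectacle case where they are, and tip nothing over.

Things in the scene. Friction and masses are not known exactly. Their poses are not given: they have to be found in the camera images.
- supply_tray: Grey plastic tray, fixed. 170 mm along its x (away from the robot) by 300 mm along its y, rim 18 mm high, walls and floor 4 mm thick. Origin: centre of its underside. Near side: three flat dark 70 mm mats (markings) centred at x = -40 mm, y = -88, 0, +88 mm; one supply stands on each, within 5 mm of its centre. Stamp and label roll stand behind at x = +30, y = -60 and +60 mm, either way.
- side_tray: Shallow stainless steel tray, fixed, empty at the start, to the left or the right of the supply tray (the ink pad is on the other side). 330 mm along its own x (roughly away from the robot) by 140 mm along its own y, rim 15 mm high, walls and floor 4 mm thick. Origin: centre of its underside.
- ink_pad: Open ink pad, fixed: a flat dark metal block with a blue felt top, 80 mm along its own x by 110 mm along its own y, 12 mm high, no rim. Origin: centre of its underside, under the middle of the felt. Its thin lid (80 x 110 mm, 5 mm high) lies open beside it on its +x side.
- bottle: White round bottle standing upright, 54 mm diameter up to 108 mm height, then a neck and a 28 mm grey cap up to 136 mm. About 0.2 kg. Origin: centre of its underside; z up its axis.
- canister: White round wipes canister with a flat grey lid, standing upright, 64 mm diameter (lid 65 mm), 110 mm high. About 0.25 kg. Origin: centre of its underside; z up its axis.
- carton: Brown cardboard carton with a white band, standing upright, 45 mm along its own x by 62 mm along its own y, 120 mm high. About 0.12 kg. At the start its x lies nearly along the tray's x. Origin: centre of its underside.
- stamp: Wooden hand stamp standing upright: a block 30 mm along its own x by 45 mm along its own y, 20 mm high, with a round dark wooden handle on top, 26 mm diameter from 36 to 66 mm height, top at 70 mm. About 70 g. Origin: centre of its underside; z up the handle.
- label_roll: Bystander: white paper label roll standing on its flat end in the supply tray, a ring 56 mm outside and 24 mm inside diameter, 40 mm high. Origin: centre of its underside.
- mug: Bystander: white mug, 80 mm diameter, 90 mm high, on the desk beyond the trays. Origin: centre of its underside.
- glasses_case: Bystander: black spectacle case lying on the desk beyond the trays, 65 x 160 x 40 mm. Origin: centre of its underside.
Not all that is in view belongs to the job. Leave any purple look-alike of the stamp alone.

How it is judged:
On the way, in this order (a step that is already met when the one before it is completed fails the run):
1. bottle, canister and carton all stand upright in the side tray, released (x of bottle in the frame of side_tray between -0.155 and 0.155 m and y of bottle in the frame of side_tray between -0.06 and 0.06 m and z of each of bottle, canister, carton in the frame of side_tray below 0.008 m and angle between each of bottle, canister, carton's own z axis and vertical below 0.08 rad and contact force between each of bottle, canister, carton and the fingers below 0.1 N and x of canister in the frame of side_tray between -0.155 and 0.155 m and y of canister in the frame of side_tray between -0.06 and 0.06 m and x of carton in the frame of side_tray between -0.155 and 0.155 m and y of carton in the frame of side_tray between -0.06 and 0.06 m), for 0.2 s.
2. with the three still in the side tray, the stamp stands in the middle of the ink pad, released (all of step 1 and horizontal distance between stamp and ink_pad below 0.015 m and z of stamp in the frame of ink_pad below 0.016 m and angle between stamp's own z axis and vertical below 0.08 rad and contact force between stamp and the fingers below 0.1 N), for 0.2 s.
At the end, for the whole second after the job is handed in: Bottle, canister and carton each upright and within 15 mm of where it stood at the start, the carton square to the tray within 0.2 rad; the stamp upright on the ink pad within 15 mm of its middle; all released and at rest (distance of each of bottle, canister, carton from where it was at the start of the episode below 0.015 m and angle between each of bottle, canister, carton, stamp's own z axis and vertical below 0.08 rad and contact force between each of bottle, canister, carton, stamp and the fingers below 0.1 N and angle between the x axis of carton and the x axis of supply_tray, either way round below 0.2 rad and horizontal distance between stamp and ink_pad below 0.015 m and z of stamp in the frame of ink_pad below 0.016 m and linear speed of each of bottle, canister, carton, stamp below 0.01 m/s); the robot touches nothing.
It fails at once if the label roll is disturbed (moved over 25 mm) (distance of label_roll from where it was at the start of the episode above 0.025 m).
It fails at once if the mug is disturbed (moved over 25 mm) (distance of mug from where it was at the start of the episode above 0.025 m).
It fails at once if the glasses case is disturbed (moved over 25 mm) (distance of glasses_case from where it was at the start of the episode above 0.025 m).
It fails at once if the bottle, canister, carton or stamp is tipped over (angle between any of bottle, canister, carton, stamp's own z axis and vertical above 0.6 rad).
It also fails if it takes over 144 s, if anything falls off the work surface, if the arm or the gripper's body presses on something with over 40 N, if the wrist force passes 120 N, or if a joint passes its speed limit or range.

## Working session

There is one attempt and no reset: what is moved stays moved. The work goes in short steps, each a Python script; the robot and the scene stay as the last script left them, time stands still between calls to the robot, and variables do not carry over. Pictures are saved under pics/ and viewed, and the job is handed in when it is done.

```bash
mkdir -p pics; ls
python3 - <<'E'
from workcell import bot
import cv2
for n in("scene","top","wrist"):
    c=bot.read_camera(n); cv2.imwrite(f"pics/a_{n}.png",c["pixels"]); print(n,c["fx"],c["cx"],c["cy"],c["R"],c["t"])
print(bot.current_clock(), bot.current_tool_rot())
E
```

```text
pics
scene 414.31649122700713 261.313668689286 193.26970802775247 [[ 0.81413655  0.58042381 -0.01702562]
 [ 0.33787626 -0.49736348 -0.79904268]
 [-0.47225132  0.6447773  -0.60103321]] [-0.49356304 -0.16928764  1.34147785]
top 383.2537206503449 254.0157166381181 191.3874869993975 [[-0.02757006 -0.9994972   0.01566042]
 [-0.9845102   0.02443639 -0.17361605]
 [ 0.17314607 -0.02020445 -0.98468889]] [0.00329917 0.63161017 0.99025251]
wrist 294.38428133348884 254.21291772661795 192.29325873218218 [[ 0.37586422 -0.92667355 -0.00148632]
 [-0.88974371 -0.36133262  0.27891731]
 [-0.25900234 -0.1035126  -0.96031397]] [-0.57388953 -0.03229668  0.39056665]
0.15 [-2.60345956e+00  1.75643568e+00  1.61794652e-03]
```

View pics/a_scene.png

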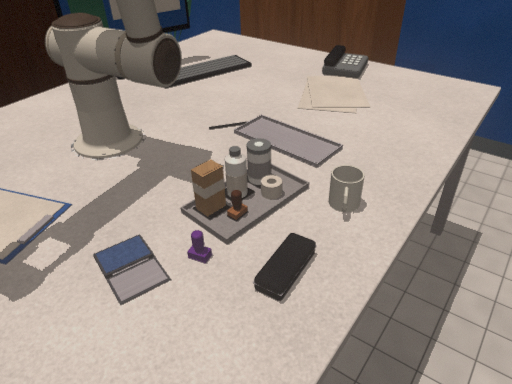

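View pics/a_top.png

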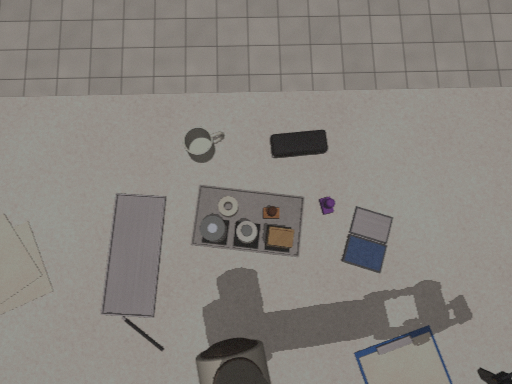

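View pics/a_wrist.png

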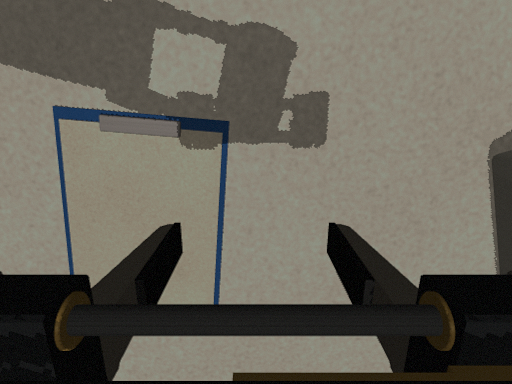

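```bash
python3 - <<'E'
import cv2
im=cv2.imread("pics/a_top.png")
cv2.imwrite("pics/c1.png",cv2.resize(im[175:270,180:400],None,fx=3.6,fy=3.6,interpolation=cv2.INTER_CUBIC))
cv2.imwrite("pics/c2.png",cv2.resize(im[185:325,95:175],None,fx=4,fy=4,interpolation=cv2.INTER_CUBIC))
E
cat > h.py <<'E'
import numpy as np,cv2
from workcell import bot
from scipy.spatial.transform import Rotation as Ro
def px2w(c,u,v,z):
    R=np.array(c["R"]);t=np.array(c["t"])
    d=R.T@np.array([(u-c["cx"])/c["fx"],(v-c["cy"])/c["fy"],1]);o=-R.T@t
    return (o+d*(z-o[2])/d[2])
def w2px(c,X):
    p=np.array(c["R"])@X+np.array(c["t"]); return c["fx"]*p[0]/p[2]+c["cx"],c["fy"]*p[1]/p[2]+c["cy"]
def rv(yaw): # tool down, jaw x axis at world angle yaw
    c,s=np.cos(yaw),np.sin(yaw)
    return Ro.from_matrix(np.array([[c,s,0],[s,-c,0],[0,0,-1]])).as_rotvec()
E
```

```text
(no output)
```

View pics/c1.png

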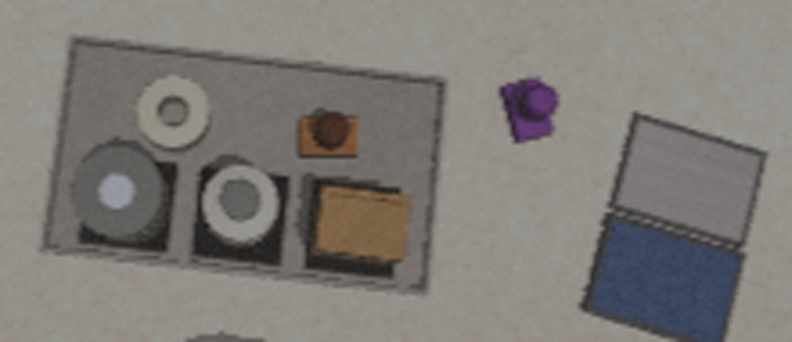

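View pics/c2.png

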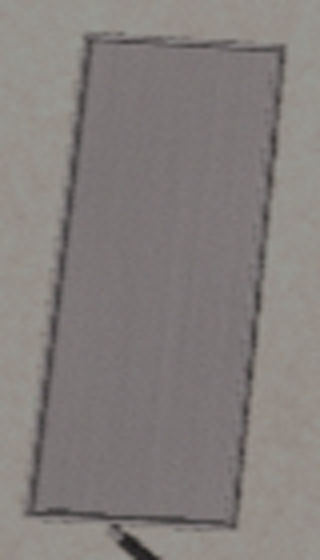

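Run:
```python
from h import *
c=bot.read_camera("top")
def q(P,z,s,ox,oy): return np.array([px2w(c,ox+u/s,oy+v/s,z) for u,v in P])
def rep(n,Q):
    print(n,Q[:,:2].round(4).tolist(),"ctr",Q.mean(0).round(4))
    for i in range(4):
        e=Q[(i+1)%4]-Q[i];print("  edge",np.linalg.norm(e).round(4),np.degrees(np.arctan2(e[1],e[0])).round(1))
rep("tray",q([(72,38),(445,78),(427,292),(43,248)],.018,3.6,180,175))
rep("side",q([(90,37),(284,47),(236,525),(30,515)],.015,4,95,185))
Q=q([(608,215),(743,252),(722,345),(585,307)],.012,3.6,180,175);rep("pad",Q)
for n,p,z in (("can",(118,190),.110),("bot",(240,200),.136),("stamp",(331,130),.07),("cart",(362,226),.12),("roll",(173,111),.04)):
    print(n,q([p],z,3.6,180,175)[0])
```

```text
tray [[0.6586, 0.1382], [0.6194, -0.1537], [0.4543, -0.1316], [0.4956, 0.1609]] ctr [0.557  0.0034 0.018 ]
  edge 0.2946 -97.6
  edge 0.1665 172.4
  edge 0.2954 82.0
  edge 0.1646 -7.9
side [[0.6399, 0.3703], [0.6294, 0.2343], [0.3068, 0.2623], [0.3173, 0.3992]] ctr [0.4733 0.3165 0.015 ]
  edge 0.1365 -94.4
  edge 0.3238 175.0
  edge 0.1373 85.6
  edge 0.3239 -5.1
pad [[0.5094, -0.2761], [0.4781, -0.3791], [0.4082, -0.3567], [0.4397, -0.2534]] ctr [ 0.4589 -0.3163  0.012 ]
  edge 0.1076 -106.9
  edge 0.0735 162.3
  edge 0.108 73.0
  edge 0.0734 -18.0
can [0.53077125 0.09501416 0.11      ]
bot [0.51958121 0.00925083 0.136     ]
stamp [ 0.57431068 -0.05927586  0.07      ]
cart [ 0.50045864 -0.07515389  0.12      ]
roll [0.59564679 0.05884653 0.04      ]
```

Run:
```python
from h import *
y=np.radians(-7.8)
for yy in (y,y+np.pi):
  for p in [(.50,0,.33),(.53,.095,.064),(.519,.009,.25),(.503,-.077,.25),(.573,.308,.25),(.374,.325,.064),(.459,-.316,.045)]:
    print(p,np.round(bot.inverse_kinematics(p,rv(yy)),2) if bot.inverse_kinematics(p,rv(yy)) is not None else None)
```

```text
(0.5, 0, 0.33) [-0.24 -0.09  1.63  0.    1.6  -0.11]
(0.53, 0.095, 0.064) [-0.05  0.24  1.83  0.    1.08  0.09]
(0.519, 0.009, 0.25) [-0.22 -0.01  1.71  0.    1.45 -0.08]
(0.503, -0.077, 0.25) [-0.39 -0.04  1.73  0.    1.45 -0.25]
(0.573, 0.308, 0.25) [0.31 0.33 1.32 0.   1.49 0.44]
(0.374, 0.325, 0.064) [0.47 0.13 1.95 0.   1.06 0.61]
(0.459, -0.316, 0.045) [-0.82  0.31  1.78  0.    1.05 -0.68]
(0.5, 0, 0.33) None
(0.53, 0.095, 0.064) None
(0.519, 0.009, 0.25) None
(0.503, -0.077, 0.25) [-0.39 -0.04  1.73 -0.    1.45  2.89]
(0.573, 0.308, 0.25) [ 0.31  0.33  1.32  0.    1.49 -2.7 ]
(0.374, 0.325, 0.064) [ 0.47  0.13  1.95  0.    1.06 -2.53]
(0.459, -0.316, 0.045) [-0.82  0.31  1.78 -0.    1.05  2.46]
```

Run:
```python
from h import *
import pickle
y=np.radians(-7.8)
bot.goto((.47,0.0,.36),rv(y))
c=bot.read_camera("wrist");pickle.dump(c,open("w1.pkl","wb"))
cv2.imwrite("pics/w1.png",cv2.resize(c["pixels"],None,fx=1.5,fy=1.5))
print(bot.current_clock(),bot.current_ee_pos())
```

```text
2.425 [ 0.47000426 -0.00070176  0.35963467]
```

View pics/w1.png

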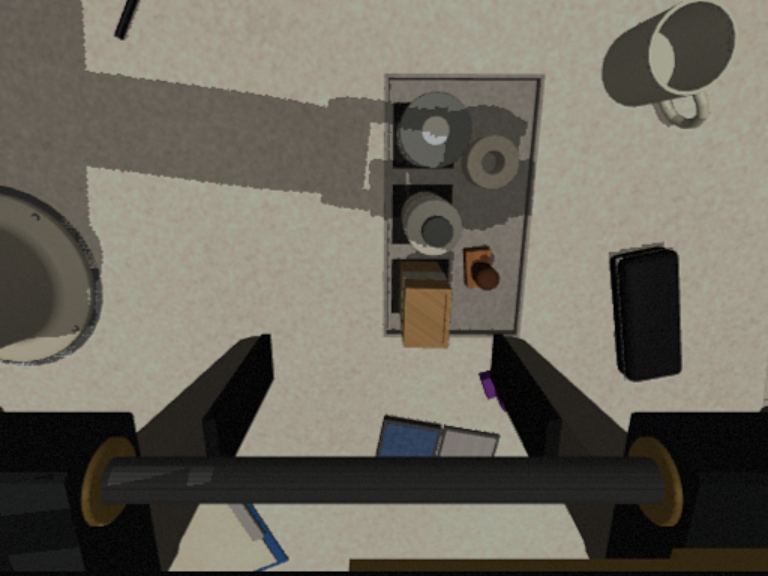

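Run:
```python
from h import *
import pickle
c=pickle.load(open("w1.pkl","rb"))
f=lambda u,v,z:px2w(c,u/1.5,v/1.5,z)
T=np.array([f(u,v,.018) for u,v in [(387,75),(544,75),(518,333),(386,335)]]);print(T.round(4),T.mean(0))
print([round(float(np.linalg.norm(T[i]-T[(i+1)%4])),4) for i in range(4)],[np.degrees(np.arctan2(*(T[i]-T[j])[1::-1])).round(1) for i,j in((1,0),(2,3))])
C=np.array([f(u,v,.124) for u,v in [(404,282),(451,280),(448,347),(402,346)]]);print("carton",C.round(4),C.mean(0))
print("can",f(435,130,.114),"bot",f(437,230,.14),"stamp",f(486,275,.074),"roll",f(493,160,.044))
th=np.radians(-7.8);R=np.array([[np.cos(th),-np.sin(th)],[np.sin(th),np.cos(th)]])
for m in((-.04,.088),(-.04,0),(-.04,-.088),(.03,-.06)):print(R@m+[.557,.0034])
```

```text
[[ 0.498   0.1624  0.018 ]
 [ 0.6623  0.1399  0.018 ]
 [ 0.6206 -0.1496  0.018 ]
 [ 0.4578 -0.1301  0.018 ]] [0.55967882 0.00562051 0.018     ]
[0.1659, 0.2925, 0.1639, 0.2952] [np.float64(-7.8), np.float64(-6.8)]
carton [[ 0.4867 -0.0356  0.124 ]
 [ 0.5312 -0.0397  0.124 ]
 [ 0.5219 -0.108   0.124 ]
 [ 0.4767 -0.1008  0.124 ]] [ 0.50411678 -0.07101783  0.124     ]
can [0.53100041 0.09660166 0.114     ] bot [0.52111258 0.01224587 0.14      ] stamp [ 0.57480626 -0.05373871  0.074     ] roll [0.59707077 0.061776   0.044     ]
[0.52931306 0.09601443]
[0.51737009 0.00882862]
[ 0.50542712 -0.07835719]
[ 0.5785795  -0.06011634]
```

```bash
cat >> h.py <<'E'
YAW=np.radians(-7.8)
H=.235; ZG=.064
HOME={"can":(.531,.096),"bot":(.5205,.0105),"cart":(.503,-.074)}
SIDE={"can":(.575,.308),"bot":(.4733,.3165),"cart":(.374,.325)}
OPEN={"can":1.0,"bot":.9,"cart":.78}
def move(n,a,b,z0=ZG,z1=ZG+.001,h=H,op=1.0,N=25,yaw=YAW,yaw2=None,sp=.22):
    r=rv(yaw); bot.set_gripper(op)
    bot.line_to((*a,h),r,sp) 
    bot.line_to((*a,z0),r,.15)
    bot.set_gripper(0.0,N); w=bot.current_opening()
    bot.line_to((*a,h),r,.15); w2=bot.current_opening()
    r2=rv(yaw if yaw2 is None else yaw2)
    bot.line_to((*b,h),r2,sp)
    bot.line_to((*b,z1),r2,.1)
    f=bot.current_contact_force()
    bot.set_gripper(op)
    bot.line_to((*b,h),r2,.18)
    print(n,"open mm",round(w*92,1),round(w2*92,1),"f",np.round(f,1),"t",bot.current_clock())
E
python3 - <<'E'
from h import *
move("can",HOME["can"],SIDE["can"],op=OPEN["can"])
for n in("top","wrist"):cv2.imwrite(f"pics/b_{n}.png",bot.read_camera(n)["pixels"])
E
```

```text
can open mm 64.6 64.6 f [ 0.   0.3 -1.2] t 11.3167
```

View pics/b_top.png

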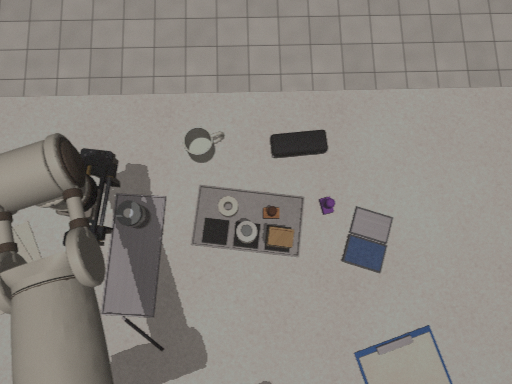

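View pics/b_wrist.png

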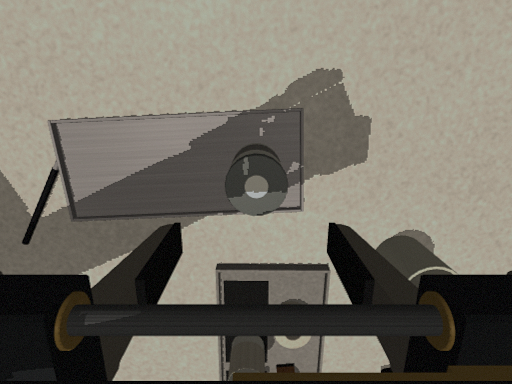

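The canister stands upright in the far part of the side tray (top view at about (130,213)), clear of the walls. The label roll hasn't moved. Next I'll move the bottle and the carton.

Run:
```python
from h import *
move("bot",HOME["bot"],SIDE["bot"],op=OPEN["bot"])
move("cart",HOME["cart"],SIDE["cart"],op=OPEN["cart"])
bot.line_to((.45,0,.3),rv(YAW),.25)
import pickle
for n in("scene","top","wrist"):
    c=bot.read_camera(n);pickle.dump(c,open(f"c_{n}.pkl","wb"));cv2.imwrite(f"pics/c_{n}.png",c["pixels"])
```

```text
bot open mm 53.3 53.3 f [ 0.4  0.  -1.9] t 21.5167
cart open mm 45.0 45.2 f [ 0.2  1.1 -0.8] t 32.4833
```

View pics/c_top.png

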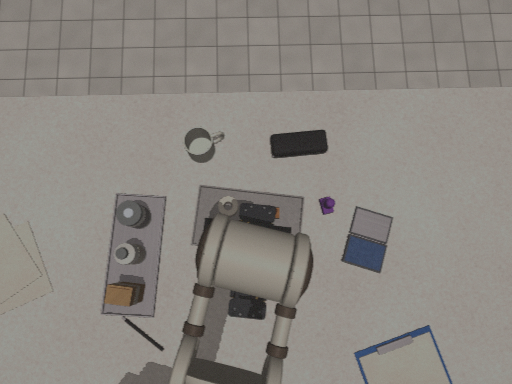

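View pics/c_wrist.png

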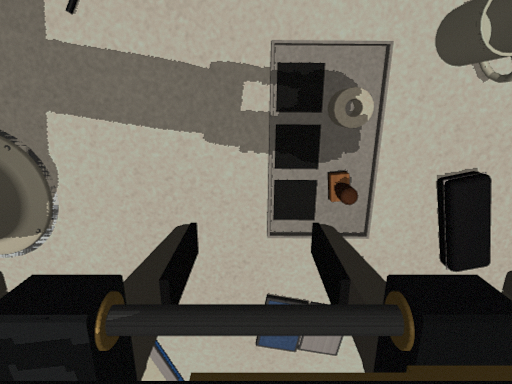

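View pics/c_scene.png

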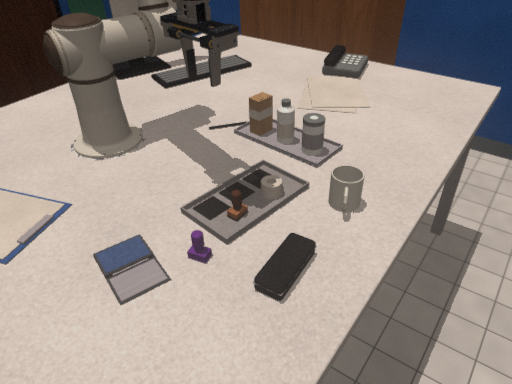

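All three stand upright in the side tray. The wrist view shows the empty mats at (301,87), (298,146) and (295,200), and the stamp handle top at (347,194). I'll compare these positions with my estimates, and the pad with the other views.

Run:
```python
from h import *
import pickle
c=pickle.load(open("c_wrist.pkl","rb"))
for p in((301,87),(297.5,146),(295,200)):print(px2w(c,*p,.004))
im=c["pixels"]
print("top",px2w(c,347,194,.074))
cv2.imwrite("pics/d.png",cv2.resize(im[140:240,280:400],None,fx=6,fy=6,interpolation=cv2.INTER_CUBIC))
s=pickle.load(open("c_scene.pkl","rb"))["pixels"]
cv2.imwrite("pics/e.png",cv2.resize(s[220:310,80:220],None,fx=5,fy=5,interpolation=cv2.INTER_CUBIC))
```

```text
[0.53284909 0.09803971 0.004     ]
[0.51961482 0.01143466 0.004     ]
[ 0.50729579 -0.07690212  0.004     ]
top [ 0.57320577 -0.05426848  0.074     ]
```

View pics/d.png

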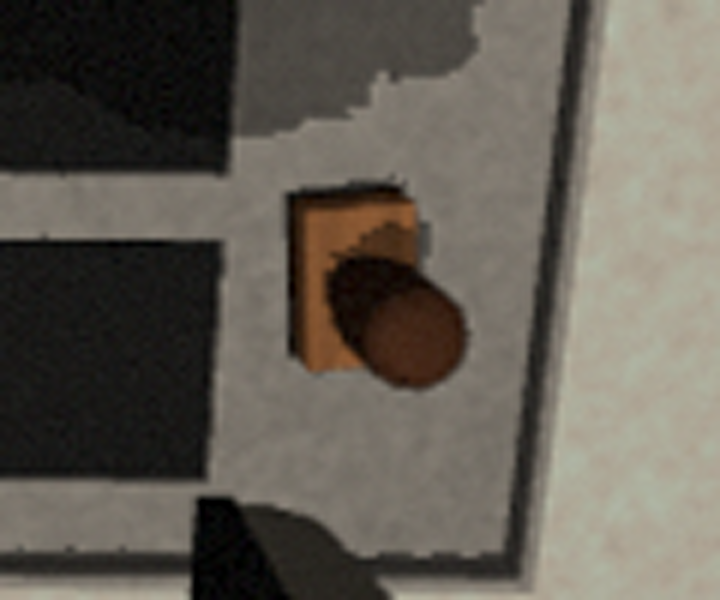

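View pics/e.png

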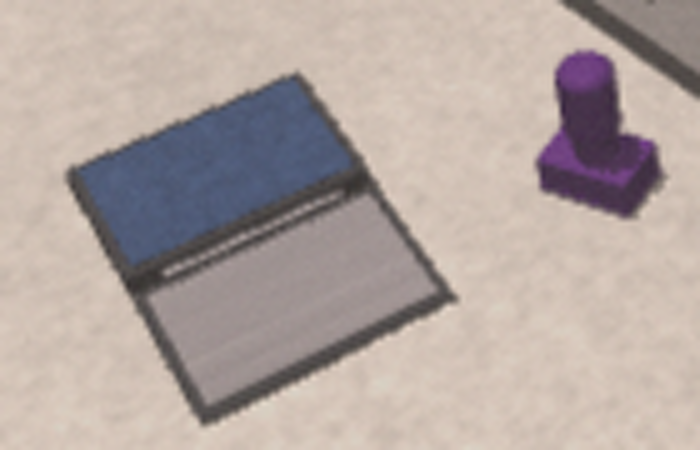

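Run:
```python
from h import *
import pickle
c=pickle.load(open("c_wrist.pkl","rb"));print(px2w(c,349.5,196.3,.074))
s=pickle.load(open("c_scene.pkl","rb"))
Q=np.array([px2w(s,80+u/5,220+v/5,.012) for u,v in((70,173),(298,75),(362,162),(133,272))]);print(Q.round(4),Q.mean(0))
bot.set_gripper(.7)
bot.line_to((.5755,-.057,.15),rv(YAW),.22)
bot.line_to((.5755,-.057,.037),rv(YAW),.12)
bot.set_gripper(0,15);print(bot.current_opening()*92)
bot.line_to((.5755,-.057,.2),rv(YAW),.15);print(bot.current_opening()*92)
bot.line_to((.455,-.38,.25),rv(np.radians(-17)),.22)
for n in("scene","wrist"):
    c=bot.read_camera(n);pickle.dump(c,open(f"f_{n}.pkl","wb"));cv2.imwrite(f"pics/f_{n}.png",c["pixels"])
print(bot.current_clock())
```

```text
[ 0.57653058 -0.05811165  0.074     ]
[[ 0.4067 -0.3551  0.012 ]
 [ 0.4411 -0.2548  0.012 ]
 [ 0.5084 -0.277   0.012 ]
 [ 0.4775 -0.3763  0.012 ]] [ 0.45841457 -0.31580182  0.012     ]
25.629309451648645
25.975541496258185
40.3583
```

View pics/f_wrist.png

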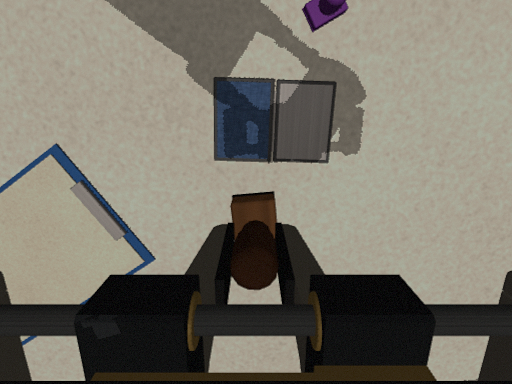

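View pics/f_scene.png

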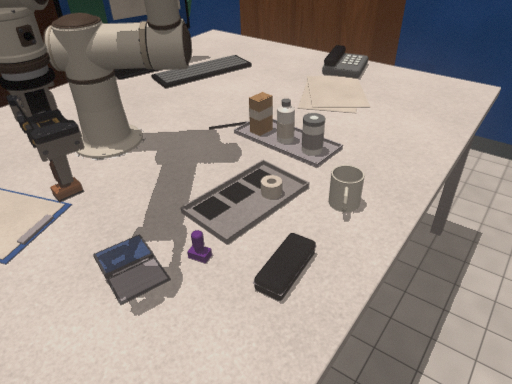

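Run:
```python
from h import *
import pickle
c=pickle.load(open("f_wrist.pkl","rb"))
Q=np.array([px2w(c,u,v,.012) for u,v in((215,78),(274,79),(272,161),(215,160))]);print(Q.round(4),Q.mean(0))
b=(.4595,-.3155);r=rv(np.radians(-17))
bot.line_to((*b,.16),r,.2);bot.line_to((*b,.0455),r,.08);print(bot.current_contact_force())
bot.set_gripper(.6);bot.line_to((*b,.2),r,.12)
bot.line_to((.40,-.42,.25),r,.2);bot.hold(.2)
for n in("scene","wrist"):
    c=bot.read_camera(n);pickle.dump(c,open(f"g_{n}.pkl","wb"));cv2.imwrite(f"pics/g_{n}.png",c["pixels"])
print(bot.current_clock())
```

```text
[[ 0.4398 -0.2544  0.012 ]
 [ 0.5126 -0.2777  0.012 ]
 [ 0.4808 -0.3802  0.012 ]
 [ 0.405  -0.3558  0.012 ]] [ 0.45954616 -0.3170091   0.012     ]
[ 0.62306823  0.08676528 -0.62268653]
45.7833
```

View pics/g_wrist.png

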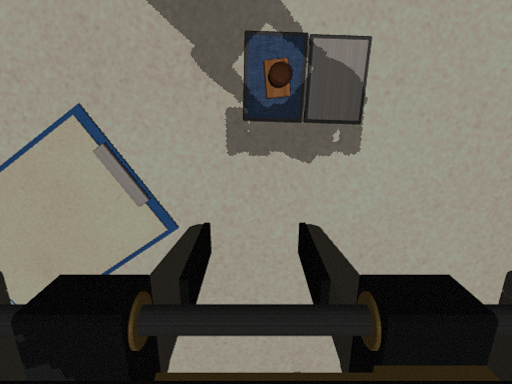

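View pics/g_scene.png

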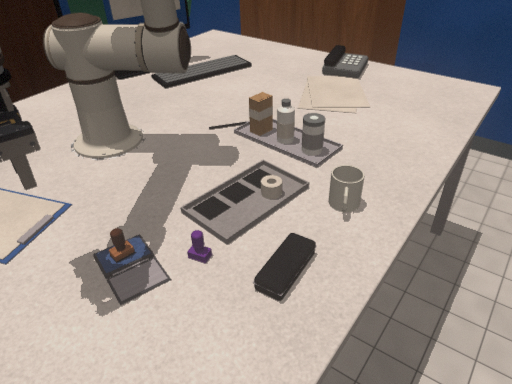

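Run:
```python
from h import *
import pickle
c=pickle.load(open("g_wrist.pkl","rb"))
cv2.imwrite("pics/g2.png",cv2.resize(c["pixels"][20:135,225:385],None,fx=5,fy=5,interpolation=cv2.INTER_CUBIC))
print(np.mean([px2w(c,u,v,.012) for u,v in((246,31),(308,33),(302,122),(244,121))],0),"handle",px2w(c,280,74,.082),"block",px2w(c,277.5,78.5,.03))
```

```text
[ 0.45886313 -0.31738308  0.012     ] handle [ 0.45911422 -0.3190604   0.082     ] block [ 0.46032266 -0.31942316  0.03      ]
```

View pics/g2.png

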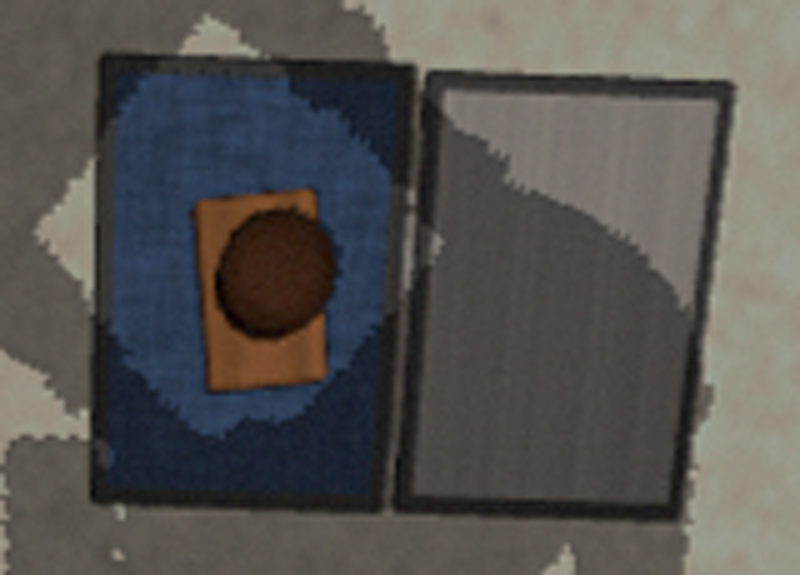

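The stamp stands within about 3 mm of the pad's middle, released. Now I'll put the three supplies back.

Run:
```python
from h import *
bot.line_to((.40,-.3,.27),rv(YAW),.25)
for n in("cart","bot","can"):
    move(n,SIDE[n],HOME[n],op=OPEN[n])
bot.line_to((.47,0,.36),rv(YAW),.22);bot.hold(.2)
import pickle
for n in("scene","wrist"):
    c=bot.read_camera(n);pickle.dump(c,open(f"k_{n}.pkl","wb"));cv2.imwrite(f"pics/k_{n}.png",c["pixels"] if n=="scene" else cv2.resize(c["pixels"],None,fx=1.5,fy=1.5))
bot.line_to((.30,-.38,.3),rv(YAW),.25);bot.hold(.3)
cv2.imwrite("pics/k_top.png",bot.read_camera("top")["pixels"][175:270,180:400].repeat(3,0).repeat(3,1))
print(bot.current_clock())
```

```text
cart open mm 45.1 45.2 f [ 0.2 -0.8 -1.4] t 58.5167
bot open mm 53.3 53.1 f [ 0.6 -0.1 -2. ] t 69.05
can open mm 64.6 64.9 f [ 0.7 -0.4 -1.2] t 78.675
82.075
```

View pics/k_wrist.png

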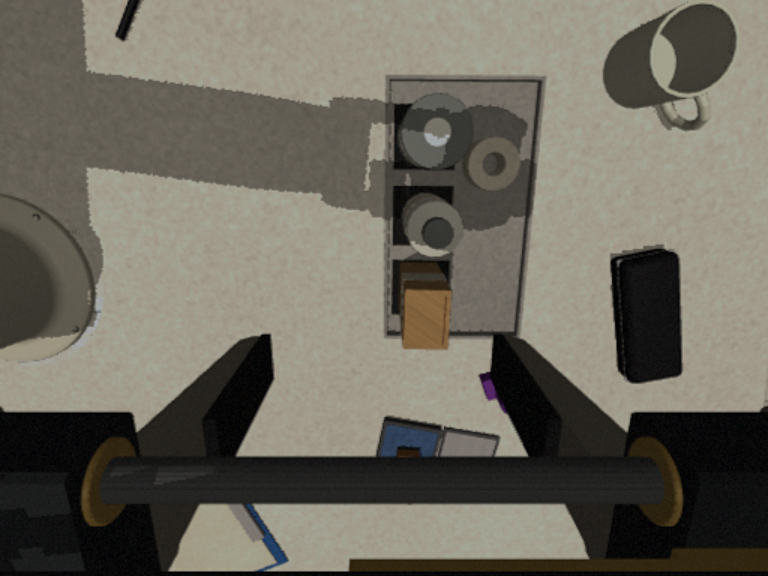

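View pics/k_top.png

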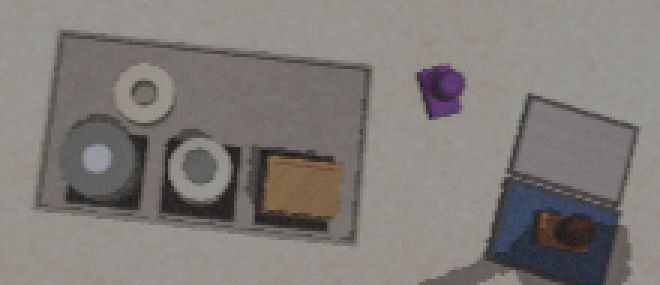

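View pics/k_scene.png

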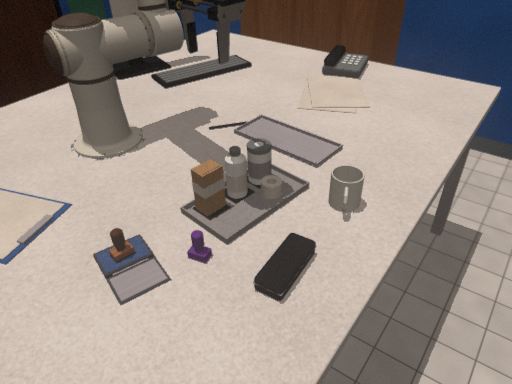

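The wrist view matches the starting picture to about 1–2 px: the canister lid is at (437,132) against (435,130) at the start, the bottle cap at (437,232) against (437,230), and the carton is square. The stamp is on the pad and nothing has tipped over, so I'm handing in the job.

```bash
python3 -c "
from workcell import bot
bot.job_done();print(bot.current_clock())"
```

```text
the job is handed in; nothing more can be done
the job is handed in; nothing more can be done
```

I finished the job and handed it in at about 82 s of the 144 s allowed; the hand-in gives no verdict. I moved the canister, bottle and carton to the side tray, stood the stamp on the ink pad, and then put the three supplies back on their own mats.

**What the last checks showed:**
- **Supplies:** all three stand upright on their mats. In the wrist view from the starting pose they sit within about 2 px (about 2 mm) of where they were, and the carton looks square to the tray.
- **Stamp:** it stands upright on the pad, about 2–3 mm from the middle.
- **Label roll, mug, spectacle case and purple look-alike:** none shows any visible movement.
- **Robot:** the gripper is open and clear of everything.

No check failed. The camera views differed from each other by 2–4 mm in the measured positions (up to about 5 mm for the stamp's sideways position), well inside the 15 mm tolerance.

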